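Push the stuck plaster plug out of the casting tube

ROBOT

A 7-joint arm with a two-finger parallel gripper is mounted at the origin on a cart in front of the work surface, level with it; the furniture and walls round the work are solid. World frame = base frame: x ahead of the robot, y to its left, z up, the work surface at z = 0. Lengths are in mm, angles in rad, forces in N, time in s.
With the tool pointing down it reaches from about 425 to 925 mm from the base axis. Payload 6.8 kg.
Tool frame: the origin (TCP) lies midway between the tips of the shut fingers; the grasp point (between the pads) lies 19 mm behind it; x points along the fingers, y is the direction in which the jaws open and shut, and the axes are right-handed (so a half turn about x gives the same grasp; the last joint's range is limited). The gripper opens to 88 mm and grips with 3 to 60 N. Pads are 20 mm wide; open, the fingers measure 115 mm over their backs; the gripper's body (75 mm by 178 mm) begins 61 mm behind the grasp point.
Start: joints at [1.189, 0.477, 0.022, 1.555, -0.011, 1.109, -0.083], TCP at [182.523, -649.871, 222.664] pointing down, gripper open.
Joint ranges: [-2.96, 2.96], [-0.34, 2.1], [-1.41, 1.46], [0.24, 2.44], [-1.37, 4.51], [0.17, 1.92], [-2.96, 2.96]. Speed limits (rad/s): [2.39, 2.39, 3.14, 3.14, 3.14, 3.14, 3.14].

INTERFACE

Orientations are given as a rotation vector (axis times angle).
In Python, from rig import robot, snapshot, get_calibration gives the robot as it stands. The module is installed in compiled form; this text tells all that it offers.
- The arm moves only by the tool play_rows, never from a script. Its argument "steps" is a list that holds one entry, the list of rows, each a list of 5 numbers: the shift along the tool's x, y, z in cm, then the turn about the tool's x in degrees, then the gripper command: -1 is fully open, 1 is shut, values between are in proportion. In form: [[[dx, dy, dz, yaw, fingers], ...]]. A call has 1 to 8 rows; each row is the pose to reach, as a shift and turn from the pose commanded when the call began, along the tool's axes at that moment; what a row does not reach only later rows make up. A row lasts 1/12 s, in which the tool goes at most 41.7 mm and 7.16 degrees, less where a joint would pass 70% of its speed; a pose out of reach is approached as far as the arm can. A call with a gripper value outside its range is refused whole. The fingers move at their own pace and stop on an object; "force" is the grip in N (left out, the last holds). Time passes only in rows, so rows that repeat a pose let the fingers close. It gives the time, the measured TCP pose, the force and the opening at its end, in the units of the state.
- robot.get_obs(): the state, without advancing time (a new reading comes with each control period).
- snapshot(name): name is "side" or "top" or "wrist"; returns the picture (480x640x3 uint8, blue, green, red); there is no depth.
- get_calibration(name): a dict with "intrinsics" (3x3 intrinsics, pixels), "R" (3x3) and "t" (3): a world point X has camera coordinates R X + t; the wrist camera has in their place "T_tool_cam" (4x4, takes a point from camera to tool coordinates, whose origin is the TCP and whose axes are the tool frame's). Camera axes: x right, y down, z forward; pixel columns grow to the right and rows downward; lengths in mm; the calibration is good to about 2 mm. A picture is of the moment at which its call begins: read the wrist's pose just before it. get_calibration takes no time and is no camera call.
- robot.job_done(): hands the job in, once; it reports no verdict.
The state is a dict: "t": time; "joints": joint angles; "dq": joint speeds; "joint_efforts": joint torques, N m; "ee_pos": TCP position; "eef_rot": TCP orientation; "wrist_force": force on the tool from outside, world axes, zero at the start; "torque": the same for the moment, N m; "gripper_width": finger opening in mm.
Only numpy, scipy, OpenCV 4.12 (cv2) and the standard library are available. Lean on these libraries where they do the work, as an engineer would, in place of code of your own. Each camera call takes 0.05 s, during which the arm holds its last target.

TASK

A cast plaster plug is stuck in the metal casting tube that is clamped on the board. Take the wooden push stick out of its rack - only its middle can be gripped there, so put it down and take it again near one end - then push it through the tube from the open end so that the plug drops into the tray at the tube's other end. The stick may stay in the tube; leave the tin, the jar and the cup standing where they are.

Things in the scene. Friction and masses are not known exactly. Their poses are not given: they have to be found in the camera images.
- tube_stand: Casting stand, fixed: plywood board 110 x 130 mm, 12 mm thick, with a level square aluminium tube clamped on it. Tube: 140 mm long (stand's y axis), 42 mm outside, 36 x 36 mm bore open at both ends, bore floor 44 mm and roof 80 mm above the bench; highest point 86 mm. Origin: on the bench under the tube's middle; y along the tube towards the tray, z up. The bench before the mouth is bare.
- tube_mouth (a point): Centre of the bore at the tube's open end, away from the tray, 62 mm above the bench, where the stick goes in; y points into the tube (the push direction), z up.
- tube_exit (a point): Centre of the bore at the tube's other end, over the tray, 62 mm above the bench and 140 mm from tube_mouth along y.
- tray_floor (a point): Centre of the floor of the open plywood tray at the tube's exit, 5 mm above the bench. Tray 110 mm (x) by 120 mm (y) outside, 30 mm high, walls 5 mm; its near wall is just below the exit. Axes as the stand's.
- plug_center (a point): Centre of the loose plaster plug, 32 x 32 mm, 44 mm long (its y, along the tube), 80 g, on the bore's floor within 8 mm of the tube's middle. A spring strip under the roof jams it: about 5 to 10 N to push. The strip may hang to 29 mm above the bore's floor: send the stick in with its centre 12 to 17 mm above that floor. The plug drops out when the stick is about 140 mm in.
- stick_center (a point): Centre of the push stick, a loose straight wooden bar, 20 x 20 mm, 220 mm long along its y axis, about 60 g, both ends alike. At the start it lies in the rack with its underside 16 mm above the bench. Laid on the bench it stays flat and does not roll.
- stick_end_a (a point): Middle of the stick's end face on its +y side, 110 mm from stick_center.
- stick_end_b (a point): Middle of the stick's end face on its -y side, 110 mm from stick_center.
- rack: Wooden stick rack, fixed: base 60 x 240 mm, 6 mm thick, with two grooved blocks 38 mm high that enclose the outer parts of the stick at the sides (2.5 mm gaps) and ends and stand 2 mm above its top; open upward. Between them the middle 70 mm of the stick is free, down to the base. Origin on the bench under its middle, y along the stick, z up.
- tin: Bystander: closed blue-grey tin, 57 mm across, 72 mm high; origin at the centre of its underside.
- jar: Bystander: glass jar with white lid, 47 mm across, 98 mm high; origin at the centre of its underside.
- cup: Bystander: pink-stained open cup, 94 mm across, 83 mm high; origin at the centre of its underside.
There are look-alikes about, which are no part of the job. Of the things shaped like the part that bears stick_center, the wooden one is meant.

How it is judged (in metres and radians):
On the way:
1. an end of the stick is at least 30 mm inside the tube (((y of stick_end_a in the frame of tube_mouth between 0.03 and 0.16 m and x of stick_end_a in the frame of tube_mouth between -0.018 and 0.018 m and z of stick_end_a in the frame of tube_mouth between -0.018 and 0.018 m) or (y of stick_end_b in the frame of tube_mouth between 0.03 and 0.16 m and x of stick_end_b in the frame of tube_mouth between -0.018 and 0.018 m and z of stick_end_b in the frame of tube_mouth between -0.018 and 0.018 m))), for 0.1 s.
At the end, for the whole second after the job is handed in: The plug lies still in the tray: its centre within the tray's walls and less than 35 mm above the tray's floor. The stick is released and still, in the tube or anywhere else (x of plug_center in the frame of tray_floor between -0.05 and 0.05 m and y of plug_center in the frame of tray_floor between -0.055 and 0.055 m and z of plug_center in the frame of tray_floor between 0.005 and 0.035 m and linear speed of each of plug, stick below 0.03 m/s); the robot touches nothing.
It fails at once if the tin is moved more than 30 mm or knocked over (distance of tin from where it was at the start of the episode above 0.03 m or angle between tin's own z axis and vertical above 0.5 rad).
It fails at once if the jar is moved more than 30 mm or knocked over (distance of jar from where it was at the start of the episode above 0.03 m or angle between jar's own z axis and vertical above 0.5 rad).
It fails at once if the cup is moved more than 30 mm or knocked over (distance of cup from where it was at the start of the episode above 0.03 m or angle between cup's own z axis and vertical above 0.5 rad).
It also fails if it takes over 51 s, if anything falls off the work surface, if the arm or the gripper's body presses on something with over 40 N, if the wrist force passes 120 N, or if a joint passes its speed limit or range.

## Working session

There is one attempt and no reset: what is moved stays moved. The work goes in short steps, Python scripts to look and compute and a tool call to move; the robot and the scene stay as the last step left them, time stands still between calls to the robot, and variables do not carry over. Pictures are saved under pics/ and viewed, and the job is handed in when it is done.

Besides the shell and the picture viewer there is one more tool, called after ">>>" as name(argument=value, ...), one argument or row to a line, values as JSON. play_rows: Moves the arm, as the interface text tells. Its arguments: {"type":"object","properties":{"steps":{"type":"array"},"force":{"type":"number"}},"required":["steps"]}

```bash
mkdir -p pics; python3 - <<'E'
from rig import robot, snapshot, get_calibration
import cv2,numpy as np
np.set_printoptions(precision=4,suppress=True)
o=robot.get_obs(); print(o)
for n in ["side","top","wrist"]:
    cv2.imwrite(f"pics/{n}0.png",snapshot(n)); c=get_calibration(n); print(n,c)
E
```

```text
{'t': 0.0, 'joints': array([ 1.1889,  0.4778,  0.0223,  1.5564, -0.0115,  1.1093, -0.0831]), 'dq': array([ 0.0025,  0.0014, -0.0009,  0.0007, -0.0018, -0.0006,  0.0015]), 'joint_efforts': array([ -0.0007, -58.2855,   1.5342, -27.2605,  -0.0544,   0.0171,
         0.0002]), 'ee_pos': array([ 182.3755, -649.2831,  221.7058]), 'eef_rot': array([ 2.0753,  0.2878, -2.076 ]), 'wrist_force': array([-0.3382, -0.1912,  0.5975]), 'torque': array([ 0.0428, -0.0101, -0.0308]), 'gripper_width': 87.74320483958613}
side {'intrinsics': array([[539.7818,   0.    , 313.036 ],
       [  0.    , 539.7818, 241.5231],
       [  0.    ,   0.    ,   1.    ]]), 'R': array([[ 0.9965, -0.0837, -0.0061],
       [-0.0384, -0.3903, -0.9199],
       [ 0.0746,  0.9169, -0.3921]]), 't': array([-580.2835,   53.0372, 1833.8183])}
top {'intrinsics': array([[458.9666,   0.    , 316.8069],
       [  0.    , 458.9666, 238.615 ],
       [  0.    ,   0.    ,   1.    ]]), 'R': array([[ 0.0918, -0.9958, -0.0048],
       [-0.976 , -0.089 , -0.1989],
       [ 0.1977,  0.023 , -0.98  ]]), 't': array([-109.5494,  554.7055, 1263.6339])}
wrist {'intrinsics': array([[351.4514,   0.    , 319.4873],
       [  0.    , 351.4514, 242.1158],
       [  0.    ,   0.    ,   1.    ]]), 'T_tool_cam': array([[  -0.0004,   -0.2915,    0.9566, -161.9277],
       [   1.    ,   -0.0004,    0.0003,    0.0739],
       [   0.0003,    0.9566,    0.2915,  -80.1498],
       [   0.    ,    0.    ,    0.    ,    1.    ]])}
```

View pics/top0.png

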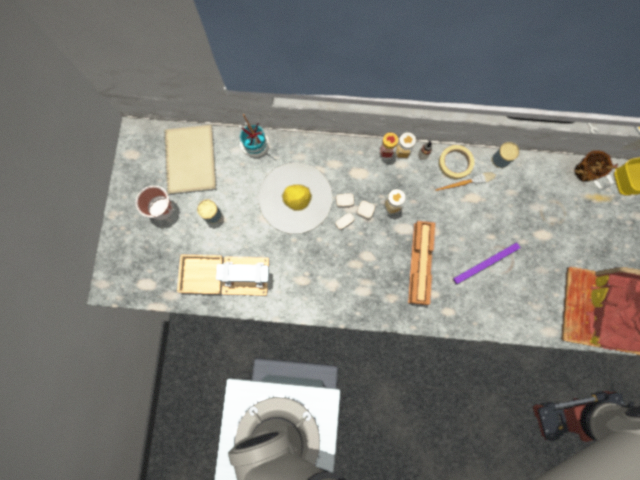

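View pics/side0.png

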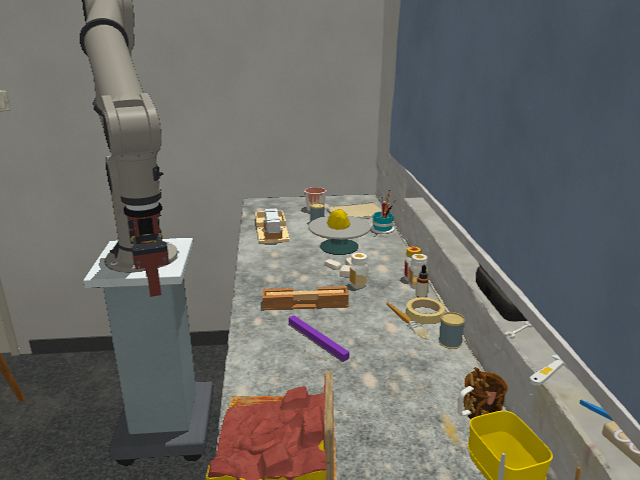

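View pics/wrist0.png

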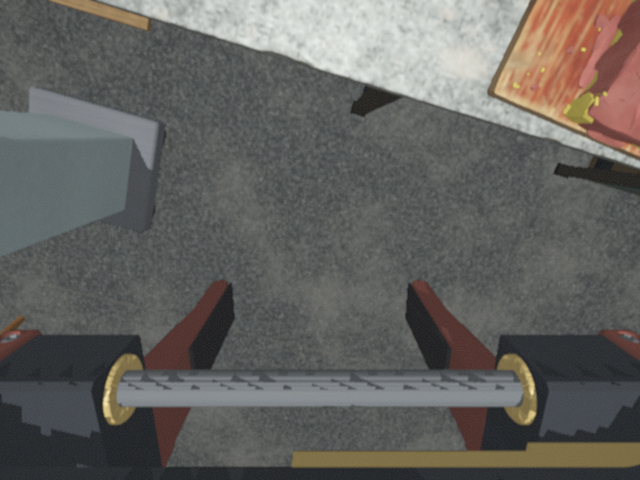

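```bash
cat > h.py <<'E'
from rig import robot, snapshot, get_calibration
import cv2,numpy as np
from scipy.spatial.transform import Rotation as Ro
np.set_printoptions(precision=2,suppress=True)
def cam(n,o=None):
    c=get_calibration(n);K=c["intrinsics"]
    if "R" in c: return K,c["R"],c["t"]
    o=o or robot.get_obs(); Rt=Ro.from_rotvec(o["eef_rot"]).as_matrix()
    T=np.eye(4);T[:3,:3]=Rt;T[:3,3]=o["ee_pos"]; T=np.linalg.inv(T@c["T_tool_cam"])
    return K,T[:3,:3],T[:3,3]
def pw(C,uv,z):
    K,R,t=C; d=R.T@np.linalg.solve(K,[uv[0],uv[1],1]); p=-R.T@t
    return p+d*(z-p[2])/d[2]
def wp(C,X):
    K,R,t=C; x=K@(R@np.asarray(X,float)+t); return x[:2]/x[2]
def crop(img,x0,y0,x1,y1,f,name):
    cv2.imwrite("pics/"+name,cv2.resize(img[y0:y1,x0:x1],None,fx=f,fy=f,interpolation=cv2.INTER_CUBIC))
E
python3 - <<'E'
from h import *
im=cv2.imread("pics/top0.png")
crop(im,380,190,540,310,5,"c1.png"); crop(im,130,170,290,290,5,"c2.png")
C=cam("top")
print(Ro.from_rotvec(robot.get_obs()["eef_rot"]).as_matrix())
for n,uv,z in [("rackA",(424,222),40),("rackB",(421,305),40),("mouth",(268,272),83),("exit",(217,272),83),("jar",(397,200),98),("tin",(208,210),72)]:
    print(n,pw(C,uv,z))
E
```

```text
[[-0.    0.27 -0.96]
 [ 0.   -0.96 -0.27]
 [-1.   -0.    0.  ]]
rackA [ 643.42 -365.91   40.  ]
rackB [ 401.85 -368.48   40.  ]
mouth [450.46  67.06  83.  ]
exit [437.55 208.06  83.  ]
jar [ 685.26 -274.83   98.  ]
tin [614.27 260.66  72.  ]
```

View pics/c1.png

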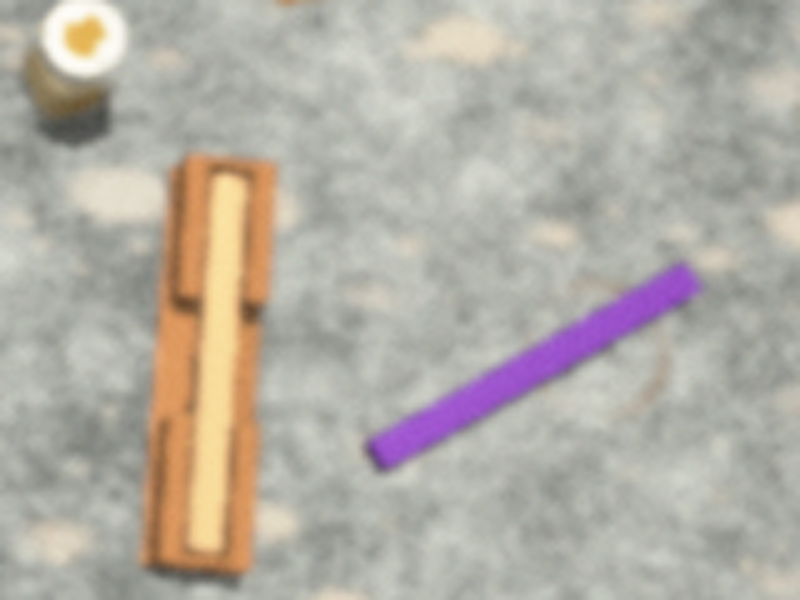

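View pics/c2.png

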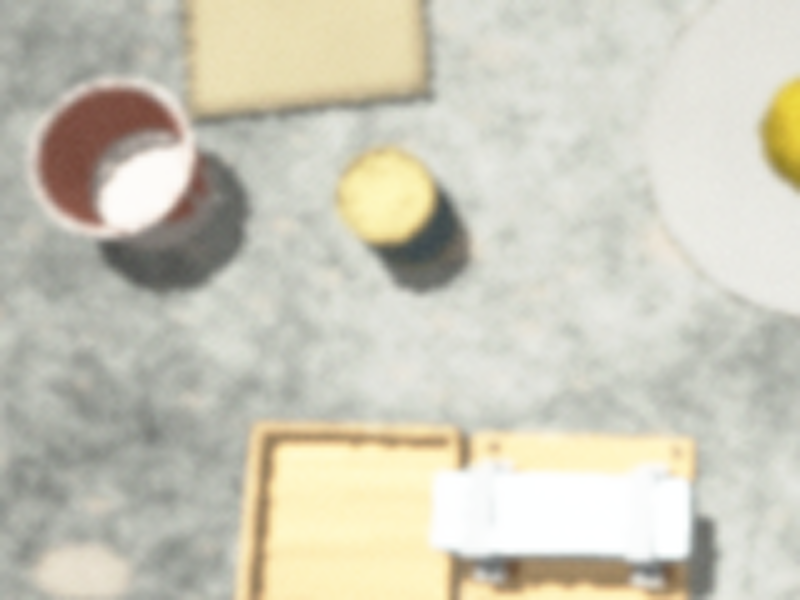

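```bash
cat >> h.py <<'E'
def go(xyz,az=None):
    "print rows numbers (cm, deg) to reach world TCP xyz with tool y azimuth az (deg)"
    o=robot.get_obs(); R=Ro.from_rotvec(o["eef_rot"]).as_matrix()
    d=R.T@(np.array(xyz)-o["ee_pos"])/10
    a=np.degrees(np.arctan2(R[1,1],R[0,1])); y=0 if az is None else -((az-a+180)%360-180)
    print("t%.2f"%o["t"],"pos",o["ee_pos"],"az %.2f"%a,"-> rows",d,"yaw %.2f"%y,"w%.1f"%o["gripper_width"],"q",o["joints"],"F",o["wrist_force"])
E
python3 - <<'E'
from h import *
C=cam("top")
a=pw(C,(426,225),36);b=pw(C,(421.6,300.4),36)
print(a,b,np.linalg.norm(a-b),(a+b)/2,np.degrees(np.arctan2(*(a-b)[1::-1])))
for y in (265,281.4): print(pw(C,(268,y),83))
for y in (265,281): print(pw(C,(216.5,y),83))
for y in (255.5,): print(pw(C,(268.5,y),12),pw(C,(224,257),12))
m=(a+b)/2; go([m[0],m[1],150],-90+np.degrees(np.arctan2(*(a-b)[1::-1])))
E
```

```text
[ 635.96 -373.01   36.  ] [ 415.25 -370.42   36.  ] 220.7259265712197 [ 525.6  -371.71   36.  ] -0.67172528439131
[469.92  69.27  83.  ]
[424.52  64.11  83.  ]
[456.85 212.09  83.  ]
[412.61 206.06  83.  ]
[507.6   79.86  12.  ] [491.19 210.14  12.  ]
t0.15 pos [ 182.41 -649.41  221.9 ] az -74.31 -> rows [  7.21 -17.44 -40.55] yaw 16.37 w87.9 q [ 1.19  0.48  0.02  1.56 -0.01  1.11 -0.08] F [-0.16 -0.46  0.4 ]
```

>>> play_rows(
  steps=[
    [[0.5,-1.7,-4,2,-1],[1,-3.4,-8,4,-1],[2,-5,-12,6,-1],[3,-6.7,-15.6,8,-1],[3.5,-8.4,-19.5,10,-1],[4,-10,-23.4,12,-1],[4.5,-11.8,-27.5,14,-1],[5,-13.5,-31.4,16.4,-1]],
  ],
)

```text
t: 0.82
ee_pos: [439.8, -441.3, 173.7]
eef_rot: [-2.214, 0.016, 2.214]
wrist_force: [-0.4, 0.2, -0.2]
gripper_width: 88.1
```

```bash
python3 - <<'E'
from h import *
go([525.6,-371.7,150],-90.7)
E
```

```text
t0.82 pos [ 439.8  -441.31  173.73] az -90.82 -> rows [ 2.37 -7.08 -8.48] yaw -0.12 w88.1 q [ 0.69  0.44 -0.01  1.73  0.    0.97 -0.9 ] F [-0.44  0.16 -0.21]
```

>>> play_rows(
  steps=[
    [[0.6,-2.3,-2.8,0,-1],[1.2,-4.6,-5.6,0,-1],[2.2,-7,-8.4,0,-1],[2.2,-7,-8.4,0,-1],[2.2,-7,-8.4,0,-1]],
  ],
)

```text
t: 1.23
ee_pos: [525.4, -370.7, 151.0]
eef_rot: [-2.216, 0.005, 2.218]
wrist_force: [-0.9, -0.6, 0.9]
gripper_width: 88.2
```

```bash
python3 - <<'E'
from h import *
o=robot.get_obs();C=cam("wrist",o)
im=snapshot("wrist");cv2.imwrite("pics/w1.png",im)
go([525.6,-371.7,19],-90.7)
print(wp(C,[525.6,-371.7,36]),wp(C,[635.96,-373,36]),wp(C,[415,-370.4,36]))
E
```

```text
t1.28 pos [ 523.64 -373.17  151.48] az -90.60 -> rows [13.25 -0.14 -0.21] yaw 0.10 w87.7 q [ 0.54  0.5  -0.03  1.7   0.02  0.95 -1.07] F [-0.67 -0.29  0.06]
[320.81 236.84] [321.68  91.2 ] [320.12 353.38]
```

View pics/w1.png

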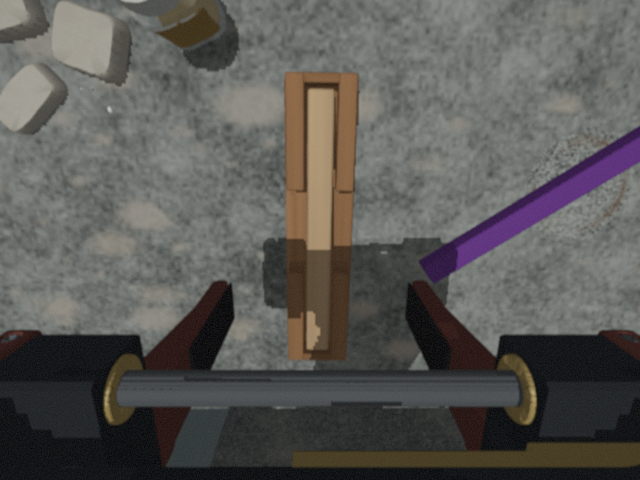

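```bash
python3 - <<'E'
from h import *
o=robot.get_obs();C=cam("wrist",o)
im=cv2.imread("pics/w1.png");crop(im,270,60,370,370,2.5,"w1c.png")
a=pw(C,(321,88),36);b=pw(C,(316.5,351),36);m=(a+b)/2
az=np.degrees(np.arctan2(*(a-b)[1::-1]));print(a,b,np.linalg.norm(a-b),m,az)
go([m[0],m[1],19],az-90)
E
```

```text
[ 636.41 -375.63   36.  ] [ 415.42 -369.41   36.  ] 221.0842647634467 [ 525.91 -372.52   36.  ] -1.6123667903529115
t1.28 pos [ 523.64 -373.17  151.48] az -90.60 -> rows [13.25 -0.06 -0.24] yaw 1.01 w87.7 q [ 0.54  0.5  -0.03  1.7   0.02  0.95 -1.07] F [-0.67 -0.29  0.06]
```

View pics/w1c.png

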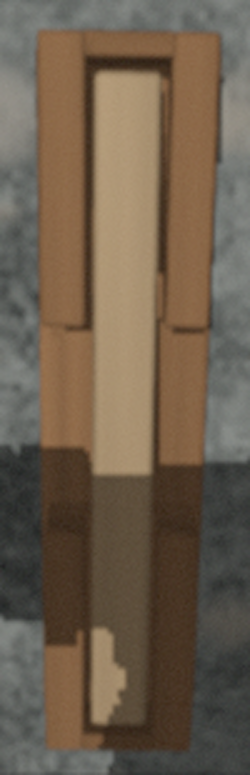

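>>> play_rows(
  steps=[
    [[3,0,-0.2,0.8,-1],[6,-0.1,-0.2,0.8,-1],[9,-0.1,-0.2,0.8,-1],[11,-0.1,-0.2,0.8,-1],[12.5,-0.1,-0.2,0.8,-1],[13.2,-0.1,-0.2,0.8,-1],[13.2,-0.1,-0.2,0.8,-1],[13.2,-0.1,-0.2,0.8,-1]],
  ],
)

```text
t: 1.95
ee_pos: [525.0, -374.2, 20.7]
eef_rot: [-2.208, 0.032, 2.208]
wrist_force: [-0.1, -0.5, 0.4]
gripper_width: 88.0
```

```bash
python3 - <<'E'
from h import *
cv2.imwrite("pics/w2.png",snapshot("wrist"))
go([525.9,-372.5,19],-91.4)
E
```

```text
t2.00 pos [ 525.71 -374.22   21.33] az -91.58 -> rows [ 0.23 -0.17 -0.01] yaw -0.18 w87.8 q [ 0.54  0.66 -0.03  1.77  0.03  0.71 -1.1 ] F [ 0.37 -0.74  0.27]
```

View pics/w2.png

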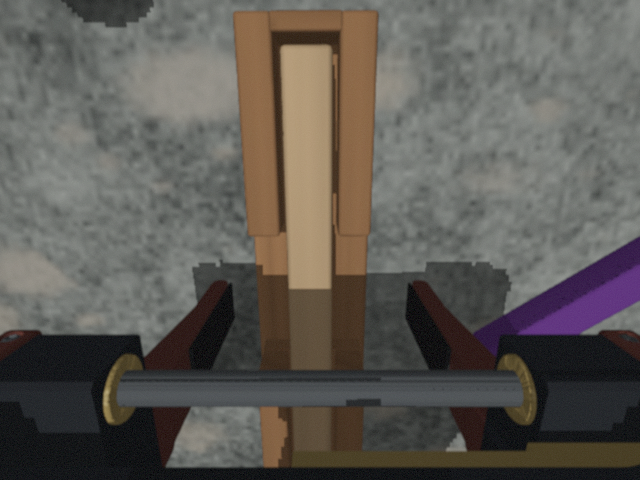

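```bash
python3 - <<'E'
from h import *
o=robot.get_obs();C=cam("wrist",o)
for uv in [(306.5,44),(309.5,290),(311,440)]: print(pw(C,uv,36))
R=C[1];print(Ro.from_rotvec(o["eef_rot"]).as_matrix())
E
```

```text
[ 638.56 -372.67   36.  ]
[ 538.26 -370.16   36.  ]
[ 451.92 -367.83   36.  ]
[[ 0.   -0.03 -1.  ]
 [-0.   -1.    0.03]
 [-1.    0.   -0.  ]]
```

>>> play_rows(
  steps=[
    [[0.15,-0.4,0,-0.2,-1],[0.15,-0.4,0,-0.2,0],[0.15,-0.4,0,-0.2,0.3],[0.15,-0.4,0,-0.2,0.45],[0.15,-0.4,0,-0.2,0.6],[0.15,-0.4,0,-0.2,1],[0.15,-0.4,0,-0.2,1],[0.15,-0.4,0,-0.2,1]],
  ],
  force=30,
)

```text
t: 2.67
ee_pos: [525.7, -369.0, 18.6]
eef_rot: [-2.21, 0.025, 2.21]
wrist_force: [0.1, -0.7, 0.2]
gripper_width: 44.5
```

```bash
python3 - <<'E'
from h import *
cv2.imwrite("pics/w3.png",snapshot("wrist"))
go([525.9,-370,100],-91.4)
E
```

```text
t2.72 pos [ 525.64 -369.03   18.58] az -91.32 -> rows [-8.14  0.1  -0.03] yaw 0.08 w40.6 q [ 0.54  0.66 -0.03  1.77  0.03  0.71 -1.1 ] F [-0.28 -0.36  0.09]
```

View pics/w3.png

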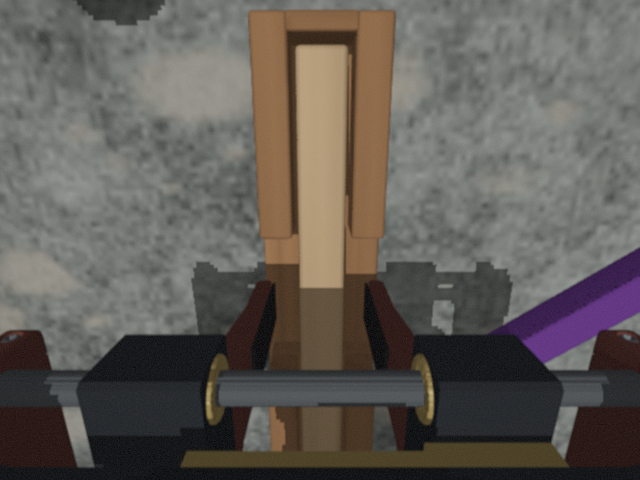

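>>> play_rows(
  steps=[
    [[0,0,0,0,1],[0,0,0,0,1],[0,0,0,0,1],[0,0,0,0,1],[0,0,0,0,1],[0,0,0,0,1]],
  ],
  force=50,
)

```text
t: 3.22
ee_pos: [525.7, -369.0, 18.6]
eef_rot: [-2.21, 0.025, 2.21]
wrist_force: [0.2, 0.3, 0.7]
gripper_width: 19.9
```

```bash
python3 - <<'E'
from h import *
go([525.9,-370,100],-91.4)
E
```

```text
t3.22 pos [ 525.66 -368.98   18.61] az -91.31 -> rows [-8.14  0.1  -0.03] yaw 0.09 w19.9 q [ 0.54  0.66 -0.03  1.77  0.03  0.71 -1.1 ] F [0.2  0.33 0.75]
```

Gripped. Lift slowly.

>>> play_rows(
  steps=[
    [[-0.5,0,0,0,1],[-1.5,0,0,0,1],[-3,0,0,0,1],[-5,0,0,0,1],[-7,0,0,0,1],[-9,0,0,0,1],[-10,0,0,0,1],[-10,0,0,0,1]],
  ],
)

```text
t: 3.88
ee_pos: [527.3, -370.0, 122.0]
eef_rot: [-2.216, 0.029, 2.206]
wrist_force: [-0.1, 0.4, -0.5]
gripper_width: 19.8
```

```bash
python3 - <<'E'
from h import *
cv2.imwrite("pics/w4.png",snapshot("wrist"))
go([480,-130,100],5-0)
go([480,-130,100],185)
E
```

```text
t3.93 pos [ 526.38 -369.37  120.04] az -91.32 -> rows [  1.96 -23.83   5.19] yaw -96.32 w19.6 q [ 0.54  0.53 -0.03  1.73  0.02  0.88 -1.09] F [-0.32  0.68 -1.43]
t3.93 pos [ 526.38 -369.37  120.04] az -91.32 -> rows [  1.96 -23.83   5.19] yaw 83.68 w19.6 q [ 0.54  0.53 -0.03  1.73  0.02  0.88 -1.09] F [-0.32  0.68 -1.43]
```

View pics/w4.png

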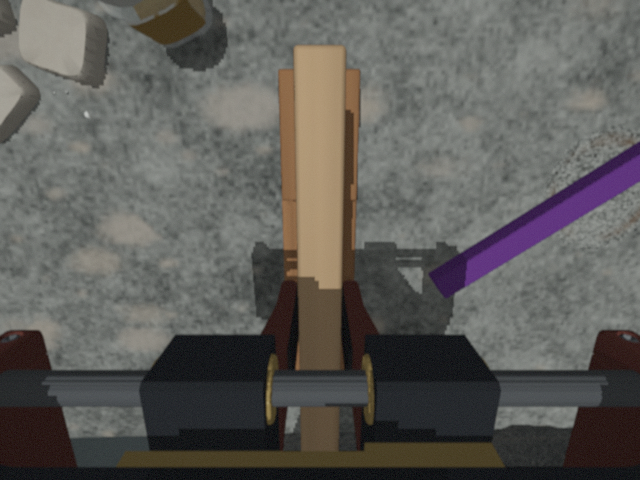

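>>> play_rows(
  steps=[
    [[0,-1,0.3,-5,1],[0,-3,0.7,-12,1],[0,-5,1.1,-19,1],[0,-7,1.5,-26,1],[0,-9,1.9,-33,1],[0,-11,2.3,-40,1],[0,-13,2.7,-47,1],[0,-14,3,-54,1]],
  ],
)

```text
t: 4.6
ee_pos: [497.8, -225.0, 117.2]
eef_rot: [1.664, 0.837, -1.667]
wrist_force: [-0.3, -0.1, -0.4]
gripper_width: 19.5
```

```bash
python3 - <<'E'
from h import *
go([480,-130,100],5)
E
```

```text
t4.60 pos [ 497.76 -225.02  117.22] az -36.80 -> rows [ 1.75 -7.11 -6.54] yaw -41.80 w19.5 q [ 0.54  0.41 -0.29  1.94  0.16  0.81 -0.47] F [-0.32 -0.07 -0.42]
```

>>> play_rows(
  steps=[
    [[0.2,-1.2,-1,-6,1],[0.6,-2.4,-2.2,-12,1],[1,-3.6,-3.3,-18,1],[1.4,-4.8,-4.4,-24,1],[1.7,-6,-5.5,-30,1],[1.7,-7,-6.5,-36,1],[1.7,-7,-6.5,-42,1],[1.7,-7,-6.5,-42,1]],
  ],
)

```text
t: 5.27
ee_pos: [481.5, -133.0, 100.4]
eef_rot: [1.145, 1.252, -1.146]
wrist_force: [0.2, -0.9, -0.5]
gripper_width: 19.7
```

```bash
python3 - <<'E'
from h import *
cv2.imwrite("pics/w5.png",snapshot("wrist"))
go([475,-130,4],5)
E
```

```text
t5.32 pos [ 481.77 -133.85  100.6 ] az 4.61 -> rows [ 9.66 -0.63 -0.43] yaw -0.39 w19.3 q [ 0.54  0.4  -0.48  2.05  0.26  0.75 -0.02] F [-0.37  0.03 -0.21]
```

View pics/w5.png

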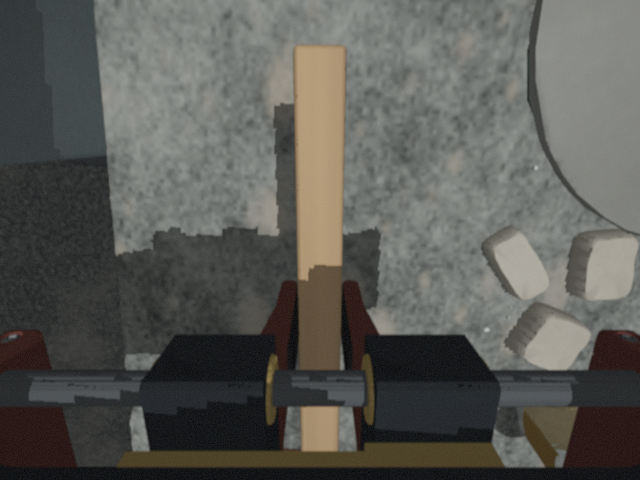

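>>> play_rows(
  steps=[
    [[2,-0.1,0,-0.4,1],[4,-0.3,0,-0.4,1],[6,-0.6,0,-0.4,1],[8,-0.6,0,-0.4,1],[9,-0.6,0,-0.4,1],[9.5,-0.6,0,-0.4,1],[9.5,-0.6,0,-0.4,1]],
  ],
)

```text
t: 5.9
ee_pos: [476.1, -134.8, 5.7]
eef_rot: [1.144, 1.251, -1.146]
wrist_force: [-0.6, -0.2, -0.4]
gripper_width: 19.9
```

```bash
python3 - <<'E'
from h import *
go([475,-130,3.5],5)
C=cam("top")
for z in (60,90,120): print(z,pw(C,(295,232),z),pw(C,(259,198),z),pw(C,(331,198),z))
E
```

```text
t5.90 pos [ 476.1  -134.75    5.71] az 4.99 -> rows [ 0.22 -0.07 -0.48] yaw -0.01 w19.9 q [ 0.47  0.55 -0.39  2.11  0.39  0.55 -0.12] F [-0.64 -0.24 -0.36]
60 [575.1    5.65  60.  ] [666.58 120.58  60.  ] [685.57 -88.64  60.  ]
90 [568.73   3.45  90.  ] [658.08 115.71  90.  ] [676.63 -88.64  90.  ]
120 [562.36   1.26 120.  ] [649.58 110.83 120.  ] [667.69 -88.64 120.  ]
```

>>> play_rows(
  steps=[
    [[0.2,0,0,0,1],[0.2,0,0,0,1],[0.2,0,0,0,0.6],[0.2,0,0,0,0.2],[0.2,0,0,0,0.2],[0.2,0,0,0,0.2],[0.2,0,0,0,0.2]],
  ],
)

```text
t: 6.48
ee_pos: [476.8, -134.8, 4.9]
eef_rot: [1.144, 1.249, -1.143]
wrist_force: [-0.1, -0.4, 0.2]
gripper_width: 34.7
```

```bash
python3 - <<'E'
from h import *
cv2.imwrite("pics/w6.png",snapshot("wrist"))
go([475,-130,70],5)
E
```

```text
t6.53 pos [ 476.74 -134.72    4.79] az 5.08 -> rows [-6.52 -0.13 -0.48] yaw 0.08 w35.0 q [ 0.47  0.55 -0.39  2.11  0.39  0.55 -0.12] F [-0.72 -0.5  -0.33]
```

View pics/w6.png

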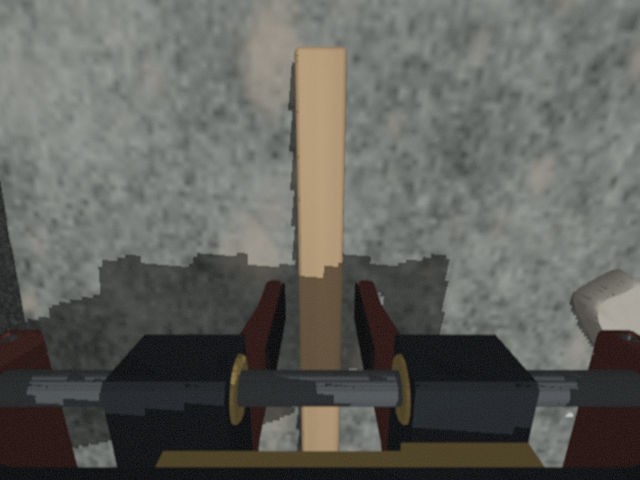

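>>> play_rows(
  steps=[
    [[-4,0,0,0,0.2],[-8,0,0,0,0.2],[-12,0,-3,0,0.2],[-16,0,-6,0,0.2],[-20,0,-9,0,0.2],[-20,0,-12,0,0.2],[-20,0,-12,0,0.2],[-20,0,-12,0,0.2]],
  ],
)

```text
t: 7.2
ee_pos: [466.7, -12.3, 206.4]
eef_rot: [1.141, 1.249, -1.137]
wrist_force: [0.0, 0.5, -0.6]
gripper_width: 35.3
```

```bash
python3 - <<'E'
from h import *
o=robot.get_obs();np.save("o7.npy",np.r_[o["ee_pos"],o["eef_rot"]])
cv2.imwrite("pics/w7.png",snapshot("wrist"))
go([475,-130,70],5)
E
```

```text
t7.25 pos [466.03 -14.63 204.93] az 5.22 -> rows [13.5  -0.17 11.56] yaw 0.22 w34.8 q [ 0.43  0.2  -0.6   2.02  0.14  0.95 -0.15] F [ 0.39  0.04 -0.52]
```

View pics/w7.png

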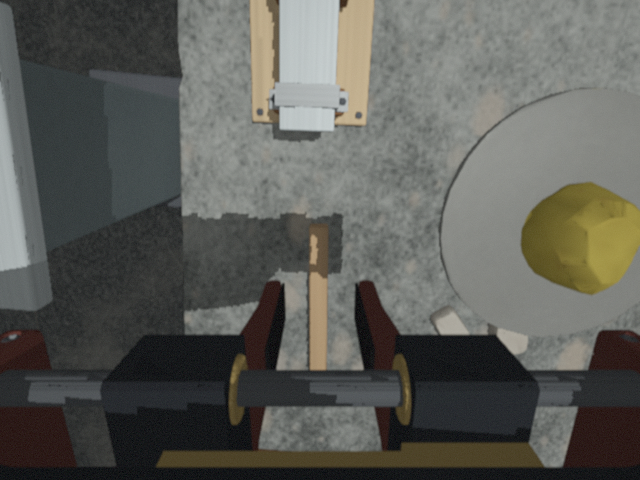

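```bash
python3 - <<'E'
from h import *
im=cv2.imread("pics/w7.png");crop(im,240,0,390,140,5,"w7a.png");crop(im,280,200,360,380,3,"w7b.png")
E
```

```text
(no output)
```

View pics/w7a.png

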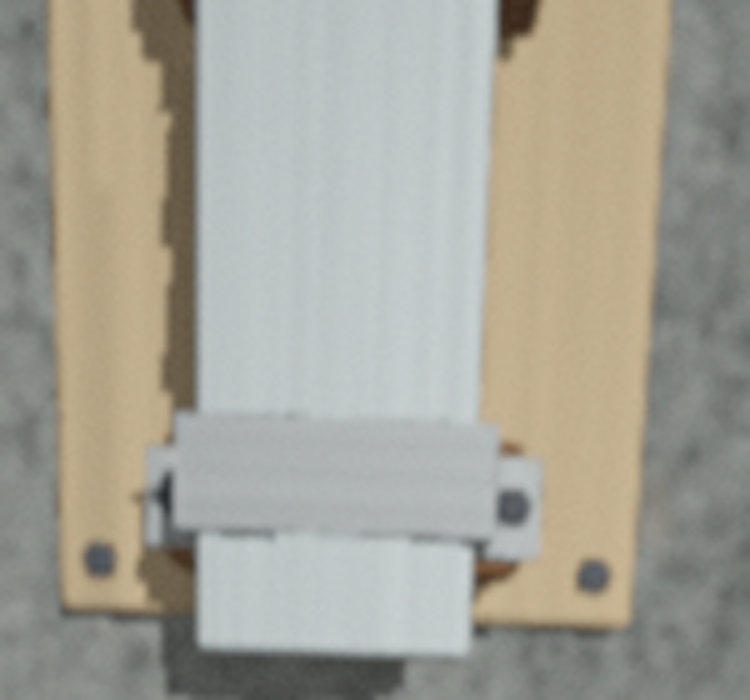

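View pics/w7b.png

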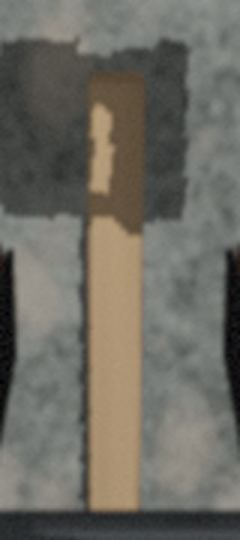

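```bash
cat >> h.py <<'E'
def az(d): return np.degrees(np.arctan2(d[1],d[0]))
E
python3 - <<'E'
from h import *
v=np.load("o7.npy");C=cam("wrist",dict(ee_pos=v[:3],eef_rot=v[3:]))
P=lambda x,y,z:pw(C,(240+x/5,y/5),z)
l,r,l2,r2=P(198,648,83),P(470,654,83),P(198,5,83),P(497,5,83)
print(l,r,np.linalg.norm(r-l),(l+r)/2,az(l2-l),az(r2-r),az(r-l))
a,b=P(62,608,12),P(630,628,12);print(a,b,np.linalg.norm(a-b),(a+b)/2,az(b-a), az(P(50,0,12)-a),az(P(668,0,12)-b))
Q=lambda x,y,z:pw(C,(280+x/3,200+y/3),z)
e=Q(116,72,20);f=Q(114,500,20);print("stick",e,f,az(e-f))
u=(e-f)/np.linalg.norm(e-f);print("endB",e-220*u)
E
```

```text
[428.58  68.46  83.  ] [470.53  71.52  83.  ] 42.0588335142841 [449.55  69.99  83.  ] 93.46274296501608 93.56164066303405 4.166225020378021
[394.82  73.5   12.  ] [503.78  80.09  12.  ] 109.15492031437273 [449.3   76.79  12.  ] 3.4631235040086676 93.35817397979567 93.93925113160248
stick [467.24 -19.27  20.  ] [ 482.34 -189.42   20.  ] 95.06862896756569
endB [ 486.68 -238.41   20.  ]
```

```bash
python3 - <<'E'
from h import *
go([484.5,-213.5,60],5.1)
E
```

```text
t7.25 pos [466.03 -14.63 204.93] az 5.22 -> rows [14.51  0.02 19.96] yaw 0.12 w34.8 q [ 0.43  0.2  -0.6   2.02  0.14  0.95 -0.15] F [ 0.39  0.04 -0.52]
```

>>> play_rows(
  steps=[
    [[0,0,4,0,0],[1,0,8,0,0],[4,0,12,0.1,0],[8,0,16,0.1,0],[12,0,19,0.1,0],[14.5,0,20,0.1,0],[14.5,0,20,0.1,0],[14.5,0,20,0.1,0]],
  ],
)

```text
t: 7.92
ee_pos: [478.8, -217.9, 54.3]
eef_rot: [1.147, 1.255, -1.155]
wrist_force: [-0.5, 0.6, 0.1]
gripper_width: 43.9
```

```bash
python3 - <<'E'
from h import *
o=robot.get_obs();C=cam("wrist",o)
cv2.imwrite("pics/w8.png",snapshot("wrist"))
print(wp(C,[467.2,-19.3,20]))
go([484.5,-213.5,3],5.1)
E
```

```text
[ 330.79 -149.02]
t7.97 pos [ 480.64 -216.07   56.6 ] az 4.76 -> rows [ 5.36  0.44 -0.21] yaw -0.34 w43.8 q [ 0.64  0.5  -0.41  2.01  0.3   0.7   0.11] F [0.32 0.55 0.29]
```

View pics/w8.png

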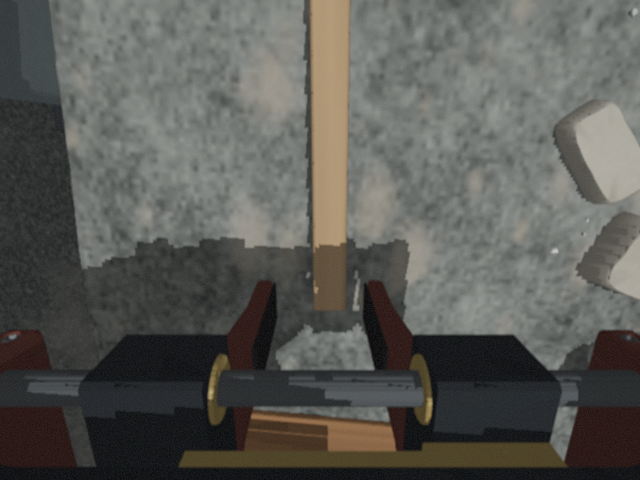

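```bash
python3 - <<'E'
from h import *
C=cam("wrist")
a=pw(C,(330,311),20);b=pw(C,(330.5,20),20);print(a,b,az(b-a))
E
```

```text
[ 488.93 -240.99   20.  ] [474.54 -81.34  20.  ] 95.15214750038918
```

>>> play_rows(
  steps=[
    [[1,0.3,-0.2,-0.3,0],[2.5,0.5,-0.2,-0.3,0],[4,0.5,-0.2,-0.3,0],[5.3,0.5,-0.2,-0.3,0],[5.3,0.5,-0.2,-0.3,0],[5.3,0.5,-0.2,-0.3,0]],
  ],
)

```text
t: 8.47
ee_pos: [488.5, -211.2, 6.6]
eef_rot: [1.14, 1.253, -1.14]
wrist_force: [0.7, -0.1, -0.0]
gripper_width: 44.0
```

```bash
python3 - <<'E'
from h import *
go([485.5,-214,3],5.1)
E
```

```text
t8.47 pos [ 488.54 -211.19    6.63] az 5.36 -> rows [ 0.36 -0.33  0.25] yaw 0.26 w44.0 q [ 0.59  0.58 -0.37  2.03  0.36  0.6   0.06] F [ 0.68 -0.07 -0.03]
```

>>> play_rows(
  steps=[
    [[0.2,-0.2,0.2,0.2,0],[0.2,-0.2,0.2,0.2,0],[0.2,-0.2,0.2,0.2,0]],
  ],
)

```text
t: 8.72
ee_pos: [487.0, -214.5, 5.3]
eef_rot: [1.144, 1.249, -1.144]
wrist_force: [0.0, 0.6, 0.6]
gripper_width: 43.8
```

```bash
python3 - <<'E'
from h import *
cv2.imwrite("pics/w9.png",snapshot("wrist"))
go([485.5,-214,3],5.1)
E
```

```text
t8.77 pos [ 487.06 -214.43    5.24] az 5.06 -> rows [ 0.22 -0.15 -0.06] yaw -0.04 w43.5 q [ 0.59  0.58 -0.37  2.03  0.37  0.59  0.06] F [ 0.19  0.79 -0.5 ]
```

View pics/w9.png

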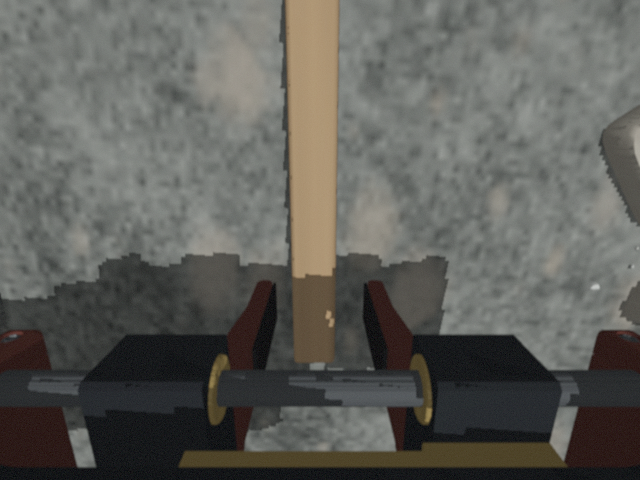

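>>> play_rows(
  steps=[
    [[0.2,-0.25,0,0,0.2],[0.2,-0.25,0,0,1],[0.2,-0.25,0,0,1],[0.2,-0.25,0,0,1],[0.2,-0.25,0,0,1],[0.2,-0.25,0,0,1],[0.2,-0.25,0,0,1],[0.2,-0.25,0,0,1]],
  ],
  force=60,
)

```text
t: 9.43
ee_pos: [484.3, -214.3, 2.6]
eef_rot: [1.144, 1.25, -1.143]
wrist_force: [0.4, -0.4, 0.5]
gripper_width: 19.5
```

```bash
python3 - <<'E'
from h import *
o=robot.get_obs();C=cam("wrist",o)
im=snapshot("wrist");cv2.imwrite("pics/w10.png",im)
go([485.5,-214,52],3.6)
E
```

```text
t9.48 pos [ 484.3  -214.34    2.64] az 5.09 -> rows [-4.94  0.12 -0.02] yaw 1.49 w19.4 q [ 0.59  0.59 -0.37  2.03  0.37  0.59  0.06] F [-0.4   0.16  0.84]
```

View pics/w10.png

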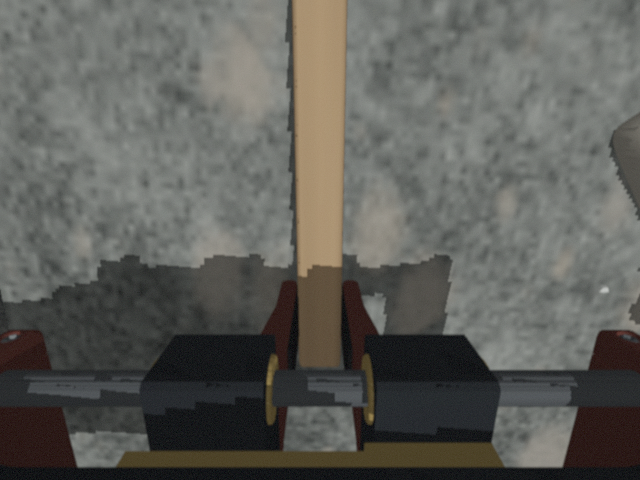

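>>> play_rows(
  steps=[
    [[-0.5,0,0,0,1],[-1.5,0,0,0,1],[-2.5,-0.4,0,0.5,1],[-3.5,-0.8,0,1,1],[-4.5,-1.2,0,1.5,1],[-4.8,-1.7,0,1.5,1],[-4.8,-1.7,0,1.5,1],[-4.8,-1.7,0,1.5,1]],
  ],
)

```text
t: 10.15
ee_pos: [466.9, -216.2, 51.0]
eef_rot: [1.163, 1.237, -1.163]
wrist_force: [0.1, -1.0, -0.3]
gripper_width: 19.5
```

>>> play_rows(
  steps=[
    [[0,0,0,0,1],[0,0,0,0,1]],
  ],
)

```text
t: 10.32
ee_pos: [467.2, -215.7, 50.2]
eef_rot: [1.163, 1.239, -1.163]
wrist_force: [-0.0, -0.4, -0.5]
gripper_width: 19.5
```

```bash
python3 - <<'E'
from h import *
o=robot.get_obs();C=cam("wrist",o)
im=snapshot("wrist");cv2.imwrite("pics/w11.png",im)
t=snapshot("top");cv2.imwrite("pics/t11.png",t); s=snapshot("side");cv2.imwrite("pics/s11.png",s)
crop(t,200,230,360,350,5,"t11c.png");crop(s,230,200,330,275,8,"s11c.png")
go([467.4,-214,51],3.6)
E
```

```text
t10.47 pos [ 467.3  -215.61   50.24] az 3.60 -> rows [-0.08  0.02 -0.16] yaw 0.00 w19.3 q [ 0.64  0.49 -0.41  2.05  0.31  0.66  0.09] F [ 0.24 -1.09 -0.29]
```

View pics/w11.png

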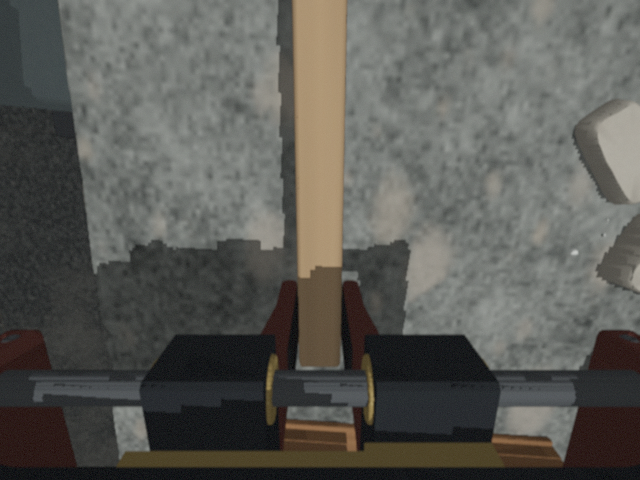

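View pics/t11c.png

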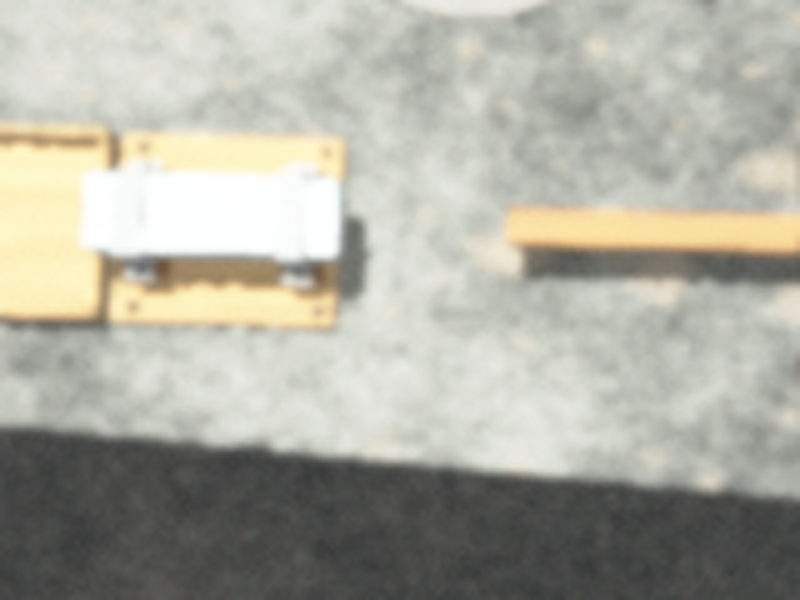

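View pics/s11.png

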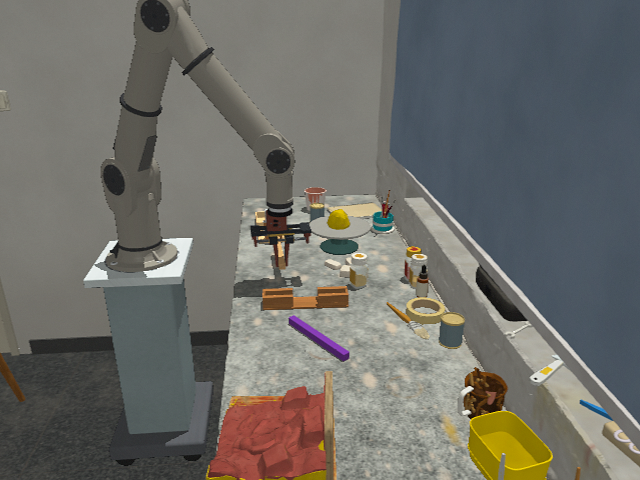

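```bash
python3 - <<'E'
from h import *
C=cam("top")
a=pw(C,(301.4,275.4),68.5);b=pw(C,(359,230+233/5),68.5);print(a,b,az(a-b))
# expected
print("line x at tip", 449.5-0.063*(a[1]-70), "at b",449.5-0.063*(b[1]-70))
P=lambda x,y:pw(C,(200+x/5,230+y/5),83)
print(P(341,178),P(341,260),P(341,219),P(83,170),P(83,248))
E
```

```text
[451.19 -25.41  68.5 ] [ 462.54 -186.2    68.5 ] 94.03794222755013
line x at tip 455.51102281164043 at b 465.6404737036992
[468.3   68.53  83.  ] [422.92  63.38  83.  ] [445.53  65.94  83.  ] [459.66 212.2   83.  ] [416.48 206.31  83.  ]
```

>>> play_rows(
  steps=[
    [[0,0,-1.5,0,1],[-0.05,0,-3.5,0,1],[-0.05,0,-5.5,0,1],[-0.05,0,-7,0,1],[-0.05,0,-8,0,1],[-0.05,0,-8,0,1],[-0.05,0,-8,0,1],[-0.05,0,-8,0,1]],
  ],
)

```text
t: 11.13
ee_pos: [462.4, -137.0, 51.0]
eef_rot: [1.163, 1.237, -1.164]
wrist_force: [0.2, -0.1, -0.6]
gripper_width: 19.9
```

```bash
python3 - <<'E'
from h import *
t=snapshot("top");crop(t,200,230,360,350,5,"t12c.png")
p=robot.get_obs()["ee_pos"];print("line",449.5-0.063*(p[1]-70))
go([462.3,-134,51],3.6)
E
```

```text
line 462.5520850697598
t11.18 pos [ 462.34 -137.18   51.03] az 3.50 -> rows [ 0.    0.02 -0.32] yaw -0.10 w19.7 q [ 0.51  0.45 -0.42  2.12  0.31  0.63 -0.07] F [-0.38  0.33 -1.11]
```

View pics/t12c.png

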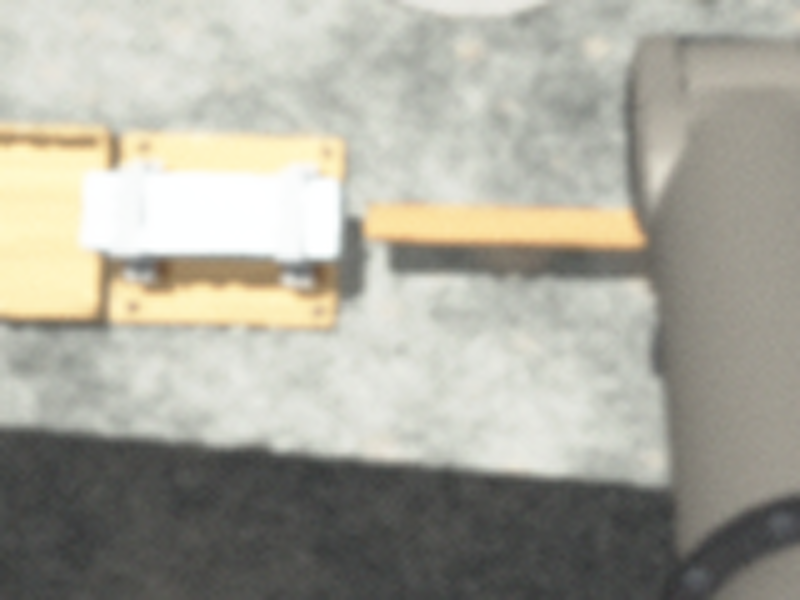

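>>> play_rows(
  steps=[
    [[0,0,-1,0,1],[0,0,-2,0,1],[0,0,-3,0,1],[0,0,-4,0,1],[0,0,-5,0,1],[0,0,-6,0,1],[0,0,-6,0,1]],
  ],
)

```text
t: 11.77
ee_pos: [458.5, -73.9, 51.2]
eef_rot: [1.161, 1.24, -1.16]
wrist_force: [-0.0, 0.1, -0.2]
gripper_width: 19.5
```

```bash
python3 - <<'E'
from h import *
p=robot.get_obs()["ee_pos"];print("line",449.5-0.063*(p[1]-70))
cv2.imwrite("pics/w13.png",snapshot("wrist"))
go([462.3,-134,51],3.6)
E
```

```text
line 458.5652835391365
t11.82 pos [458.58 -74.83  51.22] az 3.72 -> rows [ 0.02 -0.01  5.93] yaw 0.12 w19.1 q [ 0.39  0.43 -0.44  2.16  0.31  0.61 -0.2 ] F [-0.01  1.22 -0.35]
```

View pics/w13.png

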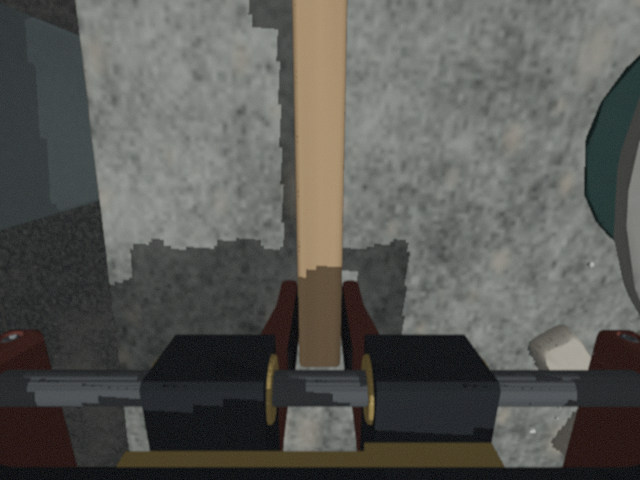

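>>> play_rows(
  steps=[
    [[0,0,-0.8,0,1],[0,0,-1.6,0,1],[0,0,-2.4,0,1],[0,0,-3.2,0,1],[0,0,-4,0,1],[0,0,-4.8,0,1],[0,0,-5.6,0,1],[0,0,-6,0,1]],
  ],
)

```text
t: 12.48
ee_pos: [454.7, -14.8, 51.1]
eef_rot: [1.163, 1.239, -1.162]
wrist_force: [0.8, -0.3, -0.4]
gripper_width: 19.4
```

```bash
python3 - <<'E'
from h import *
p=robot.get_obs()["ee_pos"];print("line",449.5-0.063*(p[1]-70))
t=snapshot("top");crop(t,150,200,310,320,5,"t14c.png")
cv2.imwrite("pics/w14.png",snapshot("wrist"))
go([452.3,25,51],3.6)
E
```

```text
line 454.8408581024619
t12.58 pos [454.81 -15.01  51.15] az 3.69 -> rows [ 0.02  0.01 -4.01] yaw 0.09 w19.6 q [ 0.27  0.42 -0.45  2.18  0.32  0.6  -0.34] F [ 0.31  0.94 -1.32]
```

View pics/t14c.png

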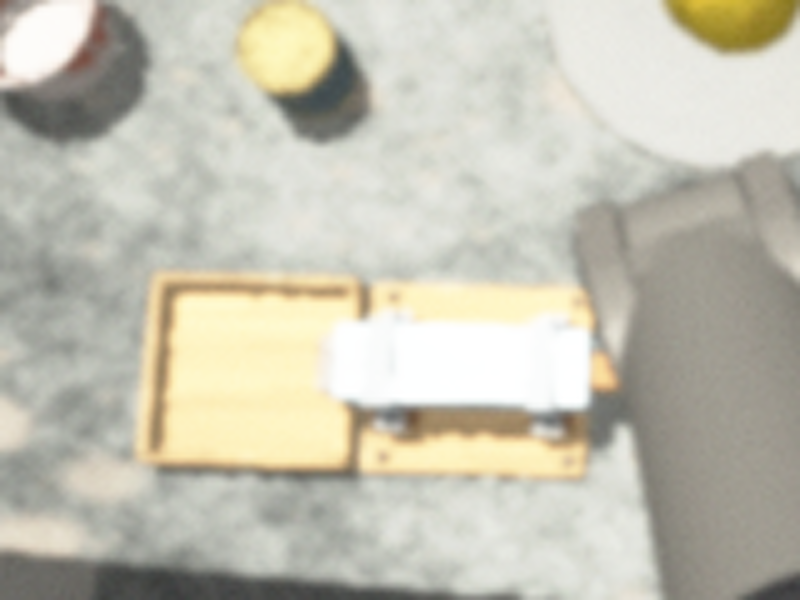

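View pics/w14.png

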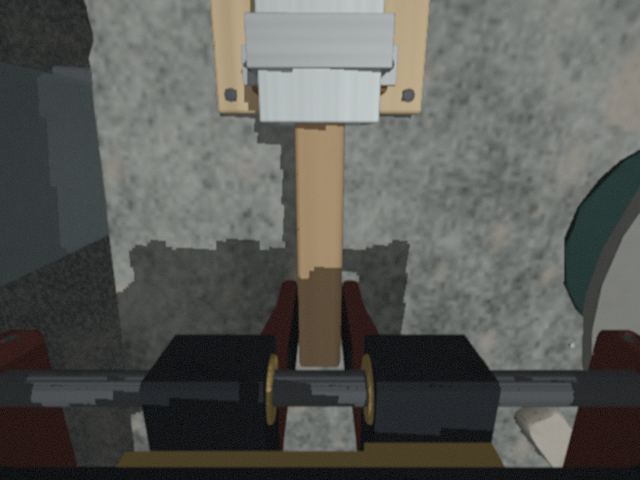

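>>> play_rows(
  steps=[
    [[0,0,-0.8,0,1],[0,0,-1.6,0,1],[0,0,-2.4,0,1],[0,0,-3.2,0,1],[0,0,-3.8,0,1],[0,0,-4.2,0,1],[0,0,-4.2,0,1]],
  ],
)

```text
t: 13.17
ee_pos: [452.1, 27.0, 51.1]
eef_rot: [1.162, 1.239, -1.161]
wrist_force: [-0.4, 0.1, -1.0]
gripper_width: 19.5
```

```bash
python3 - <<'E'
from h import *
t=snapshot("top");crop(t,150,200,310,320,5,"t15c.png")
go([452.3,30,51],3.6)
E
```

```text
t13.22 pos [452.16  26.22  51.14] az 3.65 -> rows [ 0.01  0.04 -0.38] yaw 0.05 w19.3 q [ 0.19  0.42 -0.45  2.19  0.32  0.6  -0.43] F [-0.01  0.31 -1.04]
```

View pics/t15c.png

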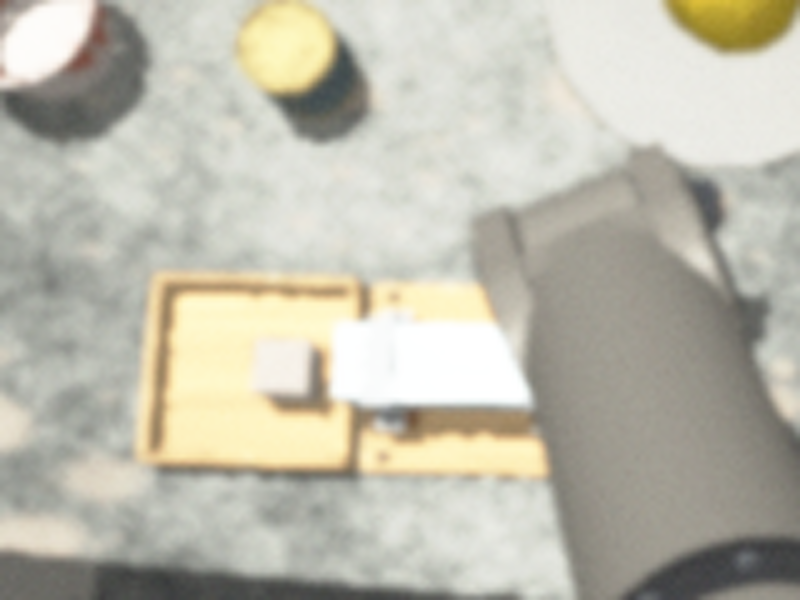

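>>> play_rows(
  steps=[
    [[0.2,0,0,0,1],[0.35,0,0,0,1],[0.35,0,0,0,1],[0.35,0,0,0,0.2],[0.35,0,0,0,0.2],[0.35,0,0,0,0.2],[0.35,0,0,0,0.2],[0.35,0,0,0,0.2]],
  ],
)

```text
t: 13.88
ee_pos: [452.2, 25.7, 47.7]
eef_rot: [1.163, 1.238, -1.163]
wrist_force: [-0.2, -0.5, -0.7]
gripper_width: 35.3
```

```bash
python3 - <<'E'
from h import *
t=snapshot("top");crop(t,150,200,310,320,5,"t16c.png")
cv2.imwrite("pics/w16.png",snapshot("wrist"))
go([452.3,30,51],3.6)
E
```

```text
t13.98 pos [452.21  25.68  47.66] az 3.59 -> rows [-0.33  0.04 -0.43] yaw -0.01 w35.3 q [ 0.19  0.42 -0.45  2.19  0.33  0.59 -0.44] F [-0.55  0.62  0.42]
```

View pics/w16.png

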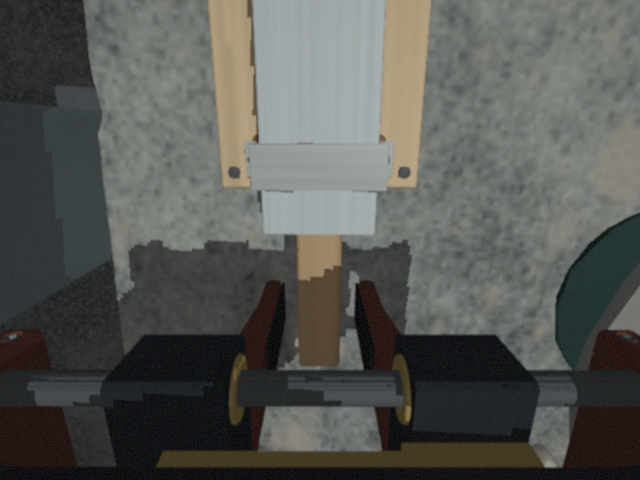

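View pics/t16c.png

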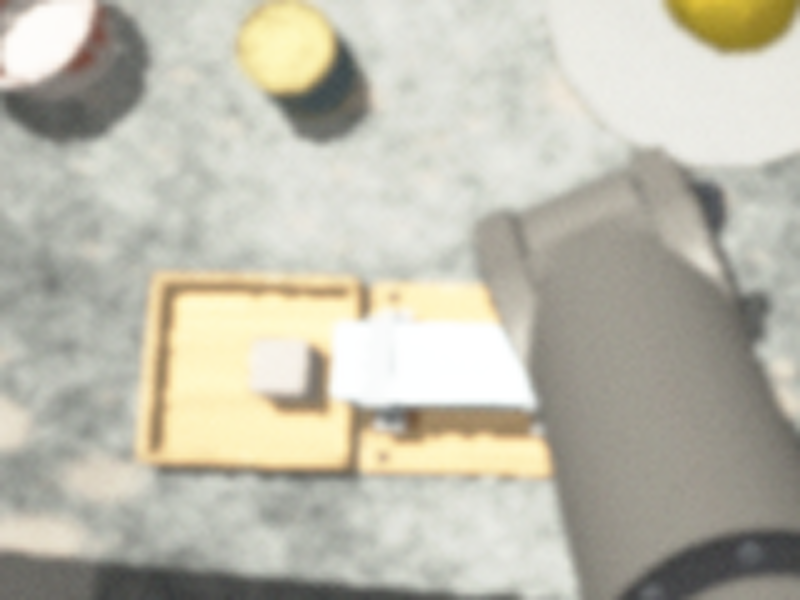

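The plug stands in the tray and the stick rests free between the open fingers. Raising the gripper straight up next.

>>> play_rows(
  steps=[
    [[-1,0,0,0,0.2],[-3,0,0,0,0.2],[-6,0,0,0,0.2],[-9,0,0,0,0.2],[-12,0,0,0,0.2],[-14,0,0,0,0.2],[-14,0,0,0,0.2],[-14,0,0,0,0.2]],
  ],
)

```text
t: 14.65
ee_pos: [452.8, 25.7, 189.0]
eef_rot: [1.164, 1.235, -1.161]
wrist_force: [-0.6, -0.7, -1.0]
gripper_width: 35.2
```

```bash
python3 - <<'E'
from h import *
cv2.imwrite("pics/t17.png",snapshot("top"));cv2.imwrite("pics/w17.png",snapshot("wrist"))
go([452.3,30,51],3.6)
t=cv2.imread("pics/t17.png");crop(t,150,200,310,320,5,"t17c.png")
C=cam("top");print(pw(C,(150+280/5,200+366/5),49), [pw(C,(150+x/5,200+y/5),30) for x,y in((158,275),(355,275),(145,462))])
E
```

```text
t14.75 pos [451.41  25.5  187.03] az 3.59 -> rows [13.6   0.13 -0.45] yaw -0.01 w35.0 q [ 0.3   0.2  -0.54  2.07  0.13  0.9  -0.26] F [-0.34 -0.74 -0.43]
[434.93 246.81  49.  ] [array([483.22, 330.05,  30.  ]), array([493.69, 215.6 ,  30.  ]), array([374.97, 321.16,  30.  ])]
```

View pics/w17.png

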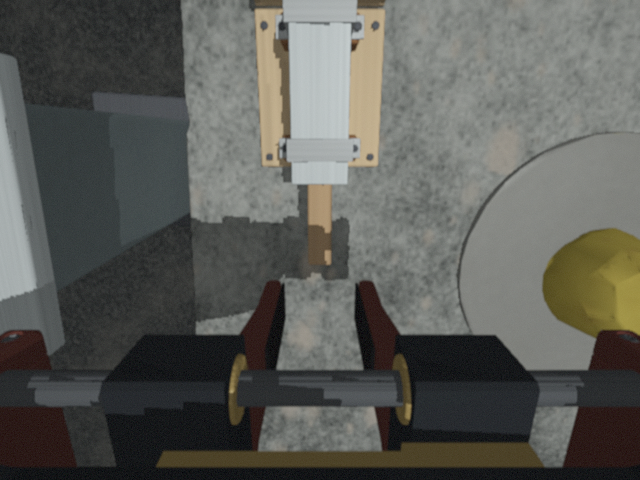

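View pics/t17.png

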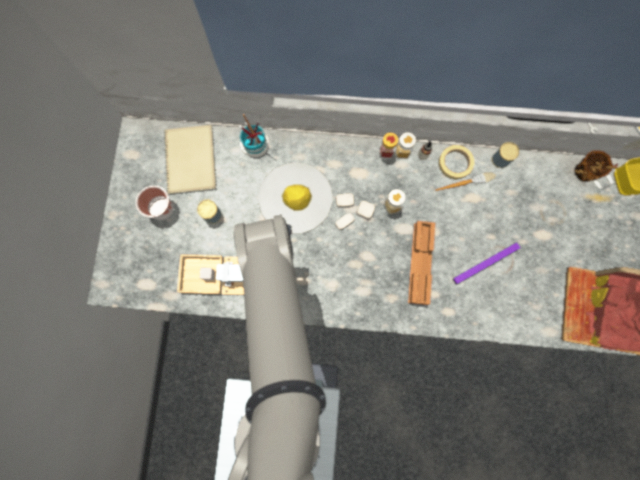

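```bash
python3 - <<'E'
from rig import robot
print(robot.job_done())
E
```

```text
the job is handed in; nothing more can be done
None
```

The plug is out of the tube and in the tray, and the job is handed in at about 15 s of the 51 s allowed; the hand-in reports no verdict.

**What I did:** I took the wooden stick out of the rack by its middle, turned it and laid it on the bench. I took it again about 25 mm from one end, with its centre about 58 mm above the bench. Then I pushed it about 150 mm into the tube, lowered it, released it and raised the gripper clear.

**Last checks:**
- **Plug:** it stands on end in the tray, about 25 mm from the tray's centre towards the tube. It looked the same in the last three top views.
- **Stick:** it lies in the tube with its end sticking out. The gripper is about 140 mm above it and touches nothing.
- **Tin, jar and cup:** they are at their first pixel positions in the last top view.

**Disagreement:** the top camera put things about 4 mm lower in x than the wrist camera. The shift was the same for stick and tube, so it did not affect the fit.

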